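# Fetch the slide holder from behind the stain bottles

### The job

I need the white slide holder that lies behind the stain bottles in the slate-grey organiser. Stand the two bottles in front of it upright on the steel drip tray first, then lay the holder level and open side up in the empty middle lane of the blue slide tray, and then put each bottle back upright in the very pocket it came from. Do not tip the bottles or the holder, and leave the little cover-glass box in the other bay where it is.

Things in the scene. Friction and masses are not known exactly. Their poses are not given: they have to be found in the camera images.
- violet_bottle: Dark violet, black-capped dropper bottle: round body 32 mm across and 66 mm high with a dropper cap 22 mm across above it, 99 mm tall in all, about 45 g, standing upright in one of the three round pockets of the organiser (which one varies). Cap does not turn. Origin: centre of its underside, z up.
- blue_bottle: Blue, white-capped dropper bottle: round body 32 mm across and 66 mm high with a dropper cap 22 mm across above it, 99 mm tall in all, about 45 g, standing upright in one of the three round pockets of the organiser (which one varies). Cap does not turn. Origin: centre of its underside, z up.
- brown_bottle: Dark brown, black-capped dropper bottle: round body 32 mm across and 66 mm high with a dropper cap 22 mm across above it, 99 mm tall in all, about 45 g, standing upright in one of the three round pockets of the organiser (which one varies). Cap does not turn. Origin: centre of its underside, z up.
- slide_holder: White open-topped slide holder with one cross wall, 33 mm (its x) by 66 mm (its y), 17 mm high, about 45 g, walls 2 mm. Lies in one of the organiser's two rear bays (which one varies), long side along the organiser's y, standing 9 mm proud of its top face. Origin: centre of its underside, z up.
- cover_box: Small pale cover-glass box, 26 x 27 mm, 17 mm high, lying loose in the rear bay that the slide holder does not use; it stays there. Origin: centre of its underside, z up.
- organiser: Slate-grey block 105 (x) x 172 (y) x 12 mm high, fixed. Front is -x. Three bottle pockets, 44 mm across, 8 mm deep, centred at x -24, y -54, 0, +54 mm; behind them two bays 37 (x) x 70 (y) mm, 8 mm deep, centred at x +24, y -39 and +39. In front of a bay stand the bottle in the middle pocket and the one in the end pocket on its side (same sign of y). Origin: centre of underside.
- drip_tray: Shallow steel drip tray with a green absorbent liner, 90 (its x) by 140 mm (its y) outside, 84 by 134 mm inside, rim 12 mm and floor 3 mm above the desk; fixed. The side area for the bottles. It and the slide tray may have changed places. Origin: centre of its underside, z up.
- slide_tray: Blue tray 87 (its x) by 113 mm (its y), rim and ribs 8 mm high; fixed. Three lanes along its x: the outer two hold a glass slide each; the wide middle one is empty, 82 mm long (x), 47 mm wide (y), floor 3 mm above the desk, centred on the tray's origin. The holder lies in it with its long side along the tray's x, either way round. Origin: centre of underside, z up.
Mind the look-alikes: they are no part of the job. Leave any red look-alike of the violet_bottle alone.

How it is judged (in metres and radians):
On the way, in this order (a step that is already met when the one before it is completed fails the run):
1. the bottles in front of the slide holder stand upright and released on the drip tray, any other is still in its pocket, and the holder has not been moved yet (((distance of violet_bottle from where it was at the start of the episode below 0.01 m and angle between violet_bottle's own z axis and vertical below 0.08 rad) or (x of violet_bottle in the frame of drip_tray between -0.032 and 0.032 m and y of violet_bottle in the frame of drip_tray between -0.06 and 0.06 m and z of violet_bottle in the frame of drip_tray between -0.002 and 0.007 m and angle between violet_bottle's own z axis and vertical below 0.08 rad and contact force between violet_bottle and the fingers below 0.05 N)) and horizontal distance between each of violet_bottle, blue_bottle, brown_bottle and slide_holder above 0.075 m and ((distance of blue_bottle from where it was at the start of the episode below 0.01 m and angle between blue_bottle's own z axis and vertical below 0.08 rad) or (x of blue_bottle in the frame of drip_tray between -0.032 and 0.032 m and y of blue_bottle in the frame of drip_tray between -0.06 and 0.06 m and z of blue_bottle in the frame of drip_tray between -0.002 and 0.007 m and angle between blue_bottle's own z axis and vertical below 0.08 rad and contact force between blue_bottle and the fingers below 0.05 N)) and ((distance of brown_bottle from where it was at the start of the episode below 0.01 m and angle between brown_bottle's own z axis and vertical below 0.08 rad) or (x of brown_bottle in the frame of drip_tray between -0.032 and 0.032 m and y of brown_bottle in the frame of drip_tray between -0.06 and 0.06 m and z of brown_bottle in the frame of drip_tray between -0.002 and 0.007 m and angle between brown_bottle's own z axis and vertical below 0.08 rad and contact force between brown_bottle and the fingers below 0.05 N)) and distance of slide_holder from where it was at the start of the episode below 0.008 m), for 0.2 s.
2. the slide holder lies flat in the middle lane of the slide tray, released, before any bottle is put back (horizontal distance between slide_holder and slide_tray below 0.013 m and angle between the y axis of slide_holder and the x axis of slide_tray, either way round below 0.3 rad and z of slide_holder in the frame of slide_tray between 0 and 0.0055 m and angle between slide_holder's own z axis and vertical below 0.06 rad and contact force between slide_holder and the fingers below 0.05 N and (((x of violet_bottle in the frame of drip_tray between -0.032 and 0.032 m and y of violet_bottle in the frame of drip_tray between -0.06 and 0.06 m and z of violet_bottle in the frame of drip_tray between -0.002 and 0.007 m and angle between violet_bottle's own z axis and vertical below 0.08 rad and contact force between violet_bottle and the fingers below 0.05 N) and (x of blue_bottle in the frame of drip_tray between -0.032 and 0.032 m and y of blue_bottle in the frame of drip_tray between -0.06 and 0.06 m and z of blue_bottle in the frame of drip_tray between -0.002 and 0.007 m and angle between blue_bottle's own z axis and vertical below 0.08 rad and contact force between blue_bottle and the fingers below 0.05 N)) or ((x of violet_bottle in the frame of drip_tray between -0.032 and 0.032 m and y of violet_bottle in the frame of drip_tray between -0.06 and 0.06 m and z of violet_bottle in the frame of drip_tray between -0.002 and 0.007 m and angle between violet_bottle's own z axis and vertical below 0.08 rad and contact force between violet_bottle and the fingers below 0.05 N) and (x of brown_bottle in the frame of drip_tray between -0.032 and 0.032 m and y of brown_bottle in the frame of drip_tray between -0.06 and 0.06 m and z of brown_bottle in the frame of drip_tray between -0.002 and 0.007 m and angle between brown_bottle's own z axis and vertical below 0.08 rad and contact force between brown_bottle and the fingers below 0.05 N)) or ((x of blue_bottle in the frame of drip_tray between -0.032 and 0.032 m and y of blue_bottle in the frame of drip_tray between -0.06 and 0.06 m and z of blue_bottle in the frame of drip_tray between -0.002 and 0.007 m and angle between blue_bottle's own z axis and vertical below 0.08 rad and contact force between blue_bottle and the fingers below 0.05 N) and (x of brown_bottle in the frame of drip_tray between -0.032 and 0.032 m and y of brown_bottle in the frame of drip_tray between -0.06 and 0.06 m and z of brown_bottle in the frame of drip_tray between -0.002 and 0.007 m and angle between brown_bottle's own z axis and vertical below 0.08 rad and contact force between brown_bottle and the fingers below 0.05 N)))), for 0.2 s.
At the end, for the whole second after the job is handed in: Each bottle upright (0.08 rad) within 10 mm of where it stood at the start; the slide holder flat on the floor of the slide tray's middle lane (centre within 13 mm, long side along the lane within 0.3 rad); cover-glass box within 15 mm of its start; all released and at rest (distance of each of violet_bottle, blue_bottle, brown_bottle from where it was at the start of the episode below 0.01 m and angle between each of violet_bottle, blue_bottle, brown_bottle's own z axis and vertical below 0.08 rad and horizontal distance between slide_holder and slide_tray below 0.013 m and angle between the y axis of slide_holder and the x axis of slide_tray, either way round below 0.3 rad and z of slide_holder in the frame of slide_tray between 0 and 0.0055 m and angle between slide_holder's own z axis and vertical below 0.06 rad and linear speed of each of violet_bottle, blue_bottle, brown_bottle, slide_holder below 0.02 m/s and contact force between each of violet_bottle, blue_bottle, brown_bottle, slide_holder and the fingers below 0.05 N and distance of cover_box from where it was at the start of the episode below 0.015 m); the robot touches nothing.
It fails at once if the violet bottle is tipped (angle between violet_bottle's own z axis and vertical above 0.6 rad).
It fails at once if the blue bottle is tipped (angle between blue_bottle's own z axis and vertical above 0.6 rad).
It fails at once if the brown bottle is tipped (angle between brown_bottle's own z axis and vertical above 0.6 rad).
It fails at once if the slide holder is tipped (angle between slide_holder's own z axis and vertical above 0.5 rad).
It fails at once if the cover-glass box is pushed or lifted from its bay (distance of cover_box from where it was at the start of the episode above 0.03 m).
It also fails if it takes over 120 s, if anything falls off the work surface, if the arm or the gripper's body presses on something with over 40 N, if the wrist force passes 120 N, or if a joint passes its speed limit or range.

### The arm

A 6-joint arm with a two-finger parallel gripper is mounted at the origin on a cart in front of the work surface, level with it; the furniture and walls round the work are solid. World frame = base frame: x ahead of the robot, y to its left, z up, the work surface at z = 0. Lengths are in mm, angles in rad, forces in N, time in s.
With the tool pointing down it reaches from about 275 to 750 mm from the base axis. Payload 10.2 kg.
Tool frame: the origin (TCP) lies between the finger pads; the fingertips stand 22 mm ahead of it and the grasp point (between the pads) lies 3 mm ahead of it (ctrl.nose_length is the distance from the TCP to the fingertips, in mm); z points along the fingers, y is the line along which they close (so a half turn about z gives the same grasp; the last joint's range is limited). The gripper opens to 85 mm and grips with 20 to 120 N. Pads are 22 mm wide; open, the fingers measure 114 mm over their backs; the gripper's body (76 mm by 85 mm) begins 54 mm behind the grasp point. The pads swing forward as they close: fully open they stand 13 mm farther back than shut.
Start: joints at [-1.506, 0.313, 1.498, -0, 1.331, -0.223], TCP at [149.005, -503.417, 253.294] pointing down, gripper open.
Joint ranges: [-2.94, 2.94], [-0.97, 2.17], [0.19, 2.56], [-1.23, 4.37], [0.02, 3.11], [-2.88, 2.88]. Speed limits (rad/s): [2.39, 2.39, 3.01, 3.14, 3.14, 3.14].

### API

Orientations are given as a unit quaternion [w, x, y, z].
In Python, from rig import sense, imaging, ctrl gives the robot as it stands. The module is installed in compiled form; this text tells all that it offers.
- The arm moves only by the tool apply_moves, never from a script. Its argument "commands" is a list of rows, each a list of 5 numbers: the gripper command: -1 is fully open, 1 is shut, values between are in proportion, then the shift along the tool's x, y, z in mm, then the turn about the tool's z in degrees. A call has 1 to 20 rows; each row shifts and turns the commanded pose from where the row before left it, along the tool's axes as they then stand; what a row does not reach is not made up. A row lasts 1/8 s, in which the tool goes at most 62.5 mm and 10.7 degrees, less where a joint would pass 70% of its speed; a pose out of reach is approached as far as the arm can. A call is refused whole if a number of a shift passes 62.5 or a number of a turn 10.7, either way. A call with a gripper value outside its range is refused whole. The fingers move at their own pace and stop on an object; "newtons" is the grip in N (left out, the last holds). Time passes only in rows, so rows that do not move let the fingers close. It gives the time, the measured TCP pose, the force, the opening and the grip force at its end, in the units of the state.
- sense(): the state, without advancing time (a new reading comes with each control period).
- imaging.capture(name): name is "scene" or "top"; returns the picture (400x640x3 uint8, blue, green, red); there is no depth.
- imaging.calibration(name): a dict with "camera_matrix" (3x3 intrinsics, pixels), "world_to_cam" (4x4, takes a point from world to camera coordinates). Camera axes: x right, y up, looking along -z (the intrinsics and any distortion apply to the point x, -y, -z); pixel columns grow to the right and rows downward; lengths in mm; the calibration is good to about 2 mm. A picture is of the moment at which its call begins. calibration takes no time and is no camera call.
- ctrl.finish_job(): hands the job in; it is judged then, once.
The state is a dict: "time_s": time; "joints": joint angles; "dq": joint speeds; "tau": joint torques, N m; "eef_pos": TCP position; "ee_rot": TCP orientation; "force": force on the tool from outside, world axes, zero at the start; "wrist_torque": the same for the moment, N m; "grip_width": opening from 0.0 (shut) to 1.0 (fully open); "grip_force": force on a finger pad.
Only numpy, scipy, OpenCV 4.12 (cv2) and the standard library are available. Lean on these libraries where they do the work, as an engineer would, in place of code of your own. Each camera call takes 0.05 s, during which the arm holds its last target. There are 200 camera calls.

## Working session

There is one attempt and no reset: what is moved stays moved. The work goes in short steps, Python scripts to look and compute and a tool call to move; the robot and the scene stay as the last step left them, time stands still between calls to the robot, and variables do not carry over. Pictures are saved under pics/ and viewed, at most 14 in all, crops included, and the job is handed in when it is done.

Besides the shell and the picture viewer there is one more tool, called by a JSON object that holds its "name" and its "arguments", one argument or row to a line. apply_moves: Moves the arm, as the interface text tells. Its arguments: {"type":"object","properties":{"commands":{"type":"array","items":{"type":"array","items":{"type":"number"}}},"newtons":{"type":"number"}},"required":["commands"]}

```bash
mkdir -p pics; python3 - <<'E'
from rig import sense, imaging, ctrl
import cv2
s=sense();print(s['time_s'],s['eef_pos'],s['ee_rot'],s['grip_width'],ctrl.nose_length)
for n in('scene','top'):
    cv2.imwrite(f'pics/{n}0.png',imaging.capture(n)); c=imaging.calibration(n);print(c)
E
```

```text
0.0 [ 148.9759783  -503.1789855   252.74950214] [-6.33344324e-04  9.89665083e-01  1.43396725e-01  4.18767002e-05] 0.9975398952089275 22.0
{'camera_matrix': array([[437.34652595,   0.        , 324.27045379],
       [  0.        , 437.34652595, 207.24820889],
       [  0.        ,   0.        ,   1.        ]]), 'world_to_cam': array([[ 6.99364269e-01, -7.14730205e-01,  7.09596925e-03,
        -4.74722801e+02],
       [ 3.04582930e-01,  3.06986552e-01,  9.01658747e-01,
        -1.21945904e+02],
       [-6.46621108e-01, -6.28426599e-01,  4.32390046e-01,
        -1.07611809e+03],
       [ 0.00000000e+00,  0.00000000e+00,  0.00000000e+00,
         1.00000000e+00]])}
{'camera_matrix': array([[366.48237442,   0.        , 314.80205654],
       [  0.        , 366.48237442, 201.10307274],
       [  0.        ,   0.        ,   1.        ]]), 'world_to_cam': array([[ 3.66343245e-03, -9.99957009e-01,  8.51815434e-03,
        -1.98598195e+02],
       [ 9.80484829e-01,  5.26618996e-03,  1.96524218e-01,
        -4.95625304e+02],
       [-1.96560627e-01,  7.63196791e-03,  9.80461969e-01,
        -8.06314821e+02],
       [ 0.00000000e+00,  0.00000000e+00,  0.00000000e+00,
         1.00000000e+00]])}
```

View pics/scene0.png

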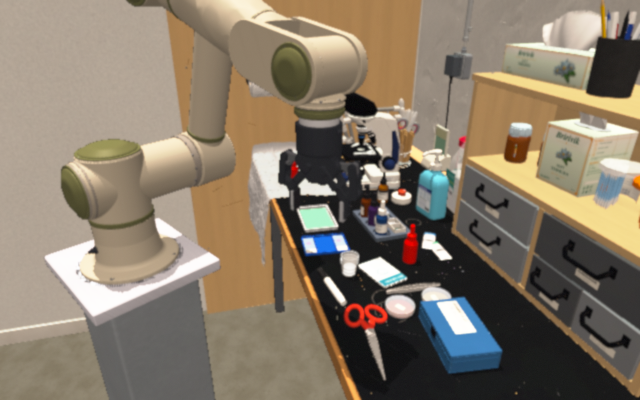

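View pics/top0.png

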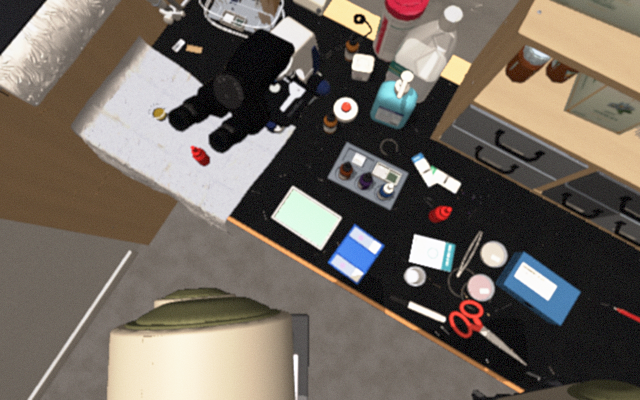

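The top view shows the organiser at about (368,176), the drip tray at (306,217) and the slide tray at (356,253), with red look-alikes at (440,213) and (200,155). I'll enlarge this area.

```bash
python3 - <<'E'
import cv2
a=cv2.imread('pics/top0.png')
cv2.imwrite('pics/t1.png',cv2.resize(a[130:220,320:420],None,fx=6.5,fy=6.5,interpolation=cv2.INTER_CUBIC))
cv2.imwrite('pics/t2.png',cv2.resize(a[180:290,265:390],None,fx=5,fy=5,interpolation=cv2.INTER_CUBIC))
E
```

```text
(no output)
```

View pics/t1.png

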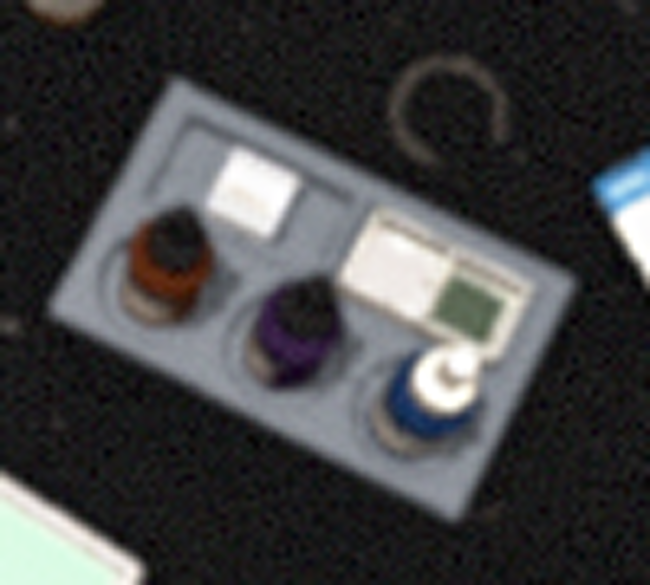

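View pics/t2.png

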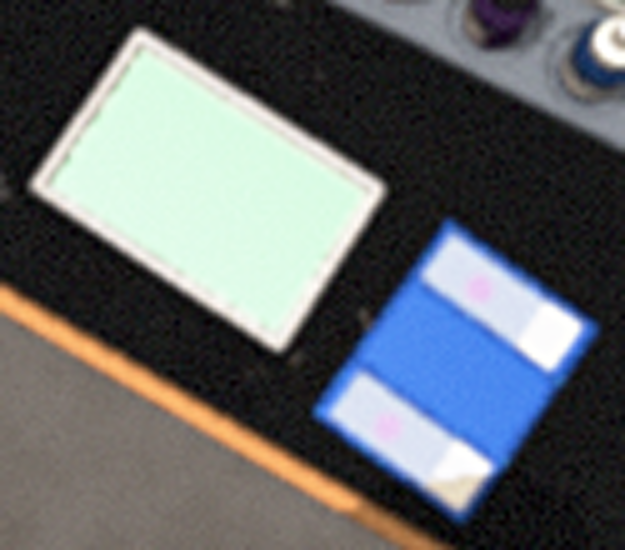

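The holder, with a cross wall, is in the right-hand bay, so the violet (middle) and blue (right) bottles stand in front of it. The cover box and brown bottle are on the left. I've read the corners of all three fixtures and will fit their poses and check them with an overlay.

```bash
cat > h.py <<'E'
from rig import sense, imaging, ctrl
import numpy as np, cv2
from scipy.optimize import least_squares
from scipy.spatial.transform import Rotation as R
def proj(P,n='top'):
    c=imaging.calibration(n);P=np.atleast_2d(P);T=c['world_to_cam']
    q=(P@T[:3,:3].T+T[:3,3])*[1,-1,-1];p=q@c['camera_matrix'].T
    return p[:,:2]/p[:,2:]
def unproj(uv,z,n='top'):
    return least_squares(lambda v:(proj([v[0],v[1],z],n)-uv).ravel(),[450,-250]).x
def W(pose,p):
    x,y,a=pose;p=np.atleast_2d(p).astype(float);c,s=np.cos(a),np.sin(a)
    return np.c_[x+c*p[:,0]-s*p[:,1],y+s*p[:,0]+c*p[:,1],p[:,2]]
def fit(px,lx,ly,z,a0,n='top'):
    L=np.array([[1,1],[1,-1],[-1,-1],[-1,1]])*[lx/2,ly/2];L=np.c_[L,[z]*4]
    c0=unproj(np.mean(px,0),z,n)
    r=least_squares(lambda v:(proj(W(v,L),n)-px).ravel(),[*c0,a0])
    return r.x,np.abs(r.fun).max()
def state():
    s=sense();m=R.from_quat(np.roll(s['ee_rot'],-1)).as_matrix()
    return s,m,np.arctan2(m[1,0],m[0,0])
def go(x,y,z,yaw):
    "tool-frame shift and turn (deg) to reach world x,y,z with tool-x heading yaw (mod pi)"
    s,m,a=state();d=m.T@(np.array([x,y,z])-s['eef_pos'])
    t=-(yaw-a);t=(t+np.pi/2)%np.pi-np.pi/2
    return d.round(1),np.degrees(t).round(2)
E
python3 - <<'E'
from h import *
np.set_printoptions(suppress=True,precision=2)
f=lambda p,s,o:(np.array(p)+.5)/s-.5+o
# order +x+y, +x-y, -x-y, -x+y   (image up=+x, left=+y)
o=f([(175,78),(580,283),(457,522),(50,308)],6.5,[320,130])
d=f([(140,28),(387,188),(280,352),(32,185)],5,[265,180])
s=f([(450,220),(598,327),(462,520),(316,410)],5,[265,180])
po,e=fit(o,105,172,12,-.5);print('org',po,e)
pd,e=fit(d,90,140,12,-.5);print('drip',pd,e)
# slide tray: slides along tray x run image left-up -> right-down
ps,e=fit(s[[1,2,3,0]],87,113,8,-2.1);print('slide',ps,e)
hc=f([(375,207),(530,287),(490,360),(338,282)],6.5,[320,130])
ph,e=fit(hc,33,66,21,po[2]);print('holder',ph,e,'nominal',W(po,[24,-39,0]))
np.savez('p.npz',o=po,d=pd,s=ps,h=ph)
for n,c in dict(v=(290,340),b=(432,400),br=(165,265)).items(): pass
a=cv2.imread('pics/top0.png');b=cv2.resize(a[130:220,320:420],None,fx=6.5,fy=6.5,interpolation=cv2.INTER_CUBIC)
t=np.linspace(0,2*np.pi,40);g=lambda P:((proj(P)-[320,130]+.5)*6.5-.5).round().astype(np.int32)
for y in(-54,0,54):
    for r,z,c in((22,12,(0,255,255)),(16,4,(0,255,0)),(16,70,(0,0,255)),(11,95,(255,255,0))):
        cv2.polylines(b,[g(W(po,np.c_[-24+r*np.cos(t),y+r*np.sin(t),0*t+z]))],True,c,1)
for cy in(-39,39):
    cv2.polylines(b,[g(W(po,[(24+i*18.5,cy+j*35,12) for i,j in((1,1),(1,-1),(-1,-1),(-1,1))]))],True,(0,255,255),1)
cv2.imwrite('pics/ov.png',b)
print(go(0,0,0,po[2]),np.degrees(state()[2]))
E
```

```text
org [ 570.7  -328.31   -0.49] 0.48771957552145295
drip [ 464.72 -176.57   -0.58] 1.3136209687487792
slide [ 378.63 -295.44   -2.2 ] 0.4739054180731159
holder [ 573.19 -371.92   -0.49] 0.3655917546316232 nominal [[ 573.48 -374.02    0.  ]]
(array([  -0.1, -524.5,  253.4]), np.float64(44.61)) 16.488675798973432
```

View pics/ov.png

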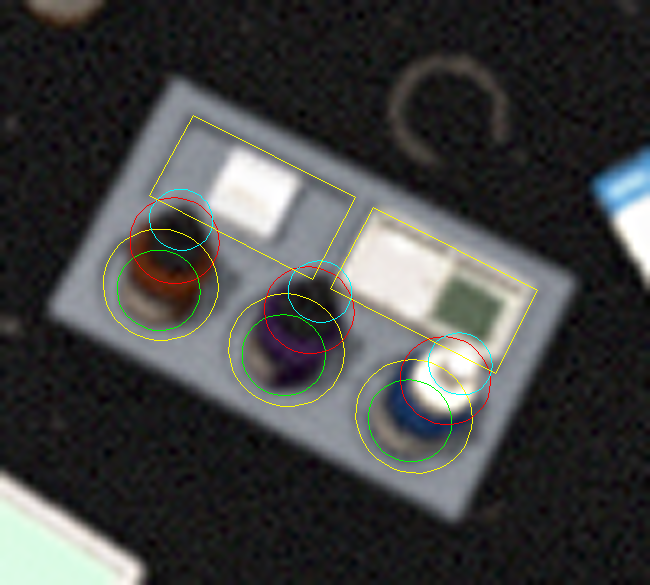

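The pose fits agree with the pockets and bay to about 2 mm. I'll grip the bottles across the organiser's x, with the TCP at z≈56 so the fingertips clear the holder and the gripper body clears the caps.

```bash
cat >> h.py <<'E'
def targets():
    p=np.load('p.npz');q=np.pi/2
    T={k:[*W(p['o'],[-24,y,0])[0,:2],p['o'][2]+q] for k,y in(('violet',0),('blue',-54))}
    T.update({k:[*W(p['d'],[0,y,0])[0,:2],p['d'][2]+q] for k,y in(('dv',32),('db',-32))})
    T['holder']=[*p['h'][:2],p['o'][2]+q];T['lane']=[*p['s'][:2],p['s'][2]]
    return T
def to(k,z):
    x,y,a=targets()[k];s,m,b=state()
    print(k,go(x,y,z,a),'pos',s['eef_pos'].round(1),'yaw',np.degrees(b).round(1),'w',round(s['grip_width'],3),'gf',s['grip_force'],'F',np.round(s['force'],1),'t',s['time_s'],'tilt',np.degrees(np.arccos(-m[2,2])).round(2))
E
python3 -c "
from h import *
to('violet',200)
for k,v in targets().items(): print(k,np.round(v,2))"
```

```text
violet (array([436.9, -64.8,  53. ]), np.float64(-45.39)) pos [ 149.  -503.2  252.8] yaw 16.5 w 1.001 gf 0.0 F [-0.7  0.3 -1. ] t 0.1 tilt 0.06
violet [ 549.53 -316.99    1.08]
blue [ 524.07 -364.62    1.08]
dv [ 482.29 -149.83    0.99]
db [ 447.15 -203.32    0.99]
holder [ 573.19 -371.92    1.08]
lane [ 378.63 -295.44   -2.2 ]
```

{"name": "apply_moves", "arguments": {
  "commands": [
    [-1,43.7,-6.5,0,0],
    [-1,43.7,-6.5,0,0],
    [-1,43.7,-6.5,0,0],
    [-1,43.7,-6.5,0,0],
    [-1,43.7,-6.5,0,0],
    [-1,43.7,-6.5,0,0],
    [-1,43.7,-6.5,0,0],
    [-1,43.7,-6.5,0,0],
    [-1,43.7,-6.5,26,0],
    [-1,43.7,-6.5,26,0],
    [-1,0,0,0,-9.1],
    [-1,0,0,0,-9.1],
    [-1,0,0,0,-9.1],
    [-1,0,0,0,-9.1],
    [-1,0,0,0,-9],
    [-1,0,0,0,0],
    [-1,0,0,0,0]
  ],
  "newtons": 30
}}

```text
time_s: 2.22
eef_pos: [549.5, -317.0, 201.1]
ee_rot: [-0.0, 0.858, 0.513, -0.0]
force: [-0.3, 0.9, 0.4]
grip_width: 1.002
grip_force: 0.0
```

```bash
python3 -c "
from h import *
to('violet',56)
for n in('top','scene'):
    a=imaging.capture(n);cv2.imwrite(f'pics/{n}1.png',a)
import cv2
t=cv2.imread('pics/top1.png')[100:250,270:470];s=cv2.imread('pics/scene1.png')[130:280,270:470]
cv2.imwrite('pics/c1.png',cv2.resize(np.hstack([t,s]),None,fx=2,fy=2,interpolation=cv2.INTER_CUBIC))"
```

```text
violet (array([-0.000e+00,  1.000e-01,  1.451e+02]), np.float64(-0.16)) pos [ 549.5 -317.   201.1] yaw 61.7 w 1.002 gf 0.0 F [-0.3  0.9  0.4] t 2.225 tilt 0.03
```

View pics/c1.png

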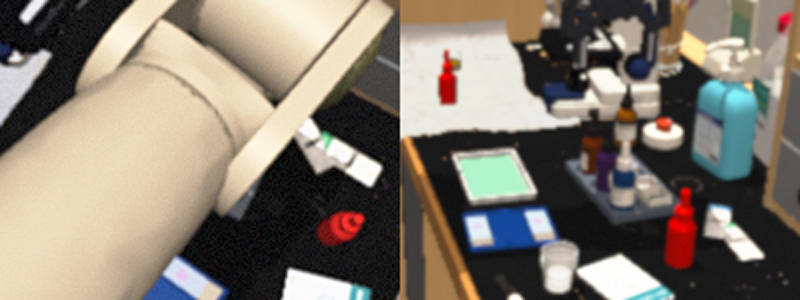

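The gripper hangs above the organiser with its fingers clear of everything. I'll descend, grip and check.

{"name": "apply_moves", "arguments": {
  "commands": [
    [-1,0,0,40,0],
    [-1,0,0,40,0],
    [-1,0,0,30,0],
    [-1,0,0,20,0],
    [-1,0,0,15,0],
    [-1,0,0,0,0],
    [-1,0,0,0,0],
    [1,0,0,0,0],
    [1,0,0,0,0],
    [1,0,0,0,0],
    [1,0,0,0,0],
    [1,0,0,0,0],
    [1,0,0,0,0]
  ],
  "newtons": 30
}}

```text
time_s: 3.95
eef_pos: [549.7, -317.2, 56.6]
ee_rot: [0.0, 0.858, 0.514, 0.0]
force: [0.3, 0.2, 3.6]
grip_width: 0.368
grip_force: 29.8
```

```bash
python3 -c "
from h import *
to('violet',56)
a=imaging.capture('scene');cv2.imwrite('pics/c2.png',cv2.resize(a[150:270,330:470],None,fx=5,fy=5,interpolation=cv2.INTER_CUBIC))"
```

```text
violet (array([ 0.1, -0.2,  0.6]), np.float64(0.01)) pos [ 549.7 -317.2   56.6] yaw 61.9 w 0.368 gf 29.769132435321808 F [0.3 0.2 3.6] t 3.95 tilt 0.03
```

View pics/c2.png

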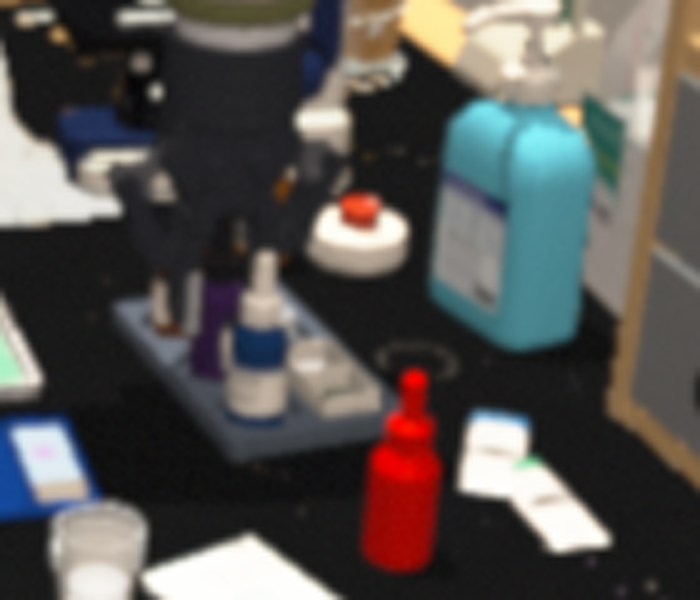

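The violet bottle is held at about 31 mm opening, matching its body width. I'll lift it.

{"name": "apply_moves", "arguments": {
  "commands": [
    [1,0,0,-10,0],
    [1,0,0,-20,0],
    [1,0,0,-30,0],
    [1,0,0,-30,0],
    [1,0,0,-30,0],
    [1,0,0,0,0],
    [1,0,0,0,0]
  ]
}}

```text
time_s: 4.88
eef_pos: [549.2, -316.7, 175.1]
ee_rot: [-0.001, 0.858, 0.514, -0.0]
force: [-0.7, -0.5, -0.7]
grip_width: 0.37
grip_force: 29.8
```

```bash
python3 -c "
from h import *
to('dv',176)
to('dv',56)"
```

```text
dv (array([ 115.7, -137.6,   -0.6]), np.float64(5.2)) pos [ 549.2 -316.7  175.1] yaw 61.9 w 0.37 gf 29.827273786067963 F [-0.7 -0.5 -0.7] t 4.875 tilt 0.11
dv (array([ 115.6, -137.4,  119.4]), np.float64(5.2)) pos [ 549.2 -316.7  175.1] yaw 61.9 w 0.37 gf 29.827273786067963 F [-0.7 -0.5 -0.7] t 4.875 tilt 0.11
```

{"name": "apply_moves", "arguments": {
  "commands": [
    [1,12,-14,0,0],
    [1,20,-24,0,0],
    [1,26,-31,0,0],
    [1,26,-31,0,0],
    [1,20,-24,0,0],
    [1,11.5,-13.5,0,0],
    [1,0,0,0,5.2],
    [1,0,0,20,0],
    [1,0,0,30,0],
    [1,0,0,30,0],
    [1,0,0,20,0],
    [1,0,0,12,0],
    [1,0,0,7,0],
    [1,0,0,0,0],
    [1,0,0,0,0]
  ]
}}

```text
time_s: 6.75
eef_pos: [483.1, -150.6, 57.9]
ee_rot: [0.001, 0.88, 0.475, 0.0]
force: [0.1, 1.0, -0.4]
grip_width: 0.365
grip_force: 29.9
```

```bash
python3 -c "
from h import *
to('dv',56)
a=imaging.capture('scene');cv2.imwrite('pics/c3.png',cv2.resize(a[130:270,280:440],None,fx=4,fy=4,interpolation=cv2.INTER_CUBIC))"
```

```text
dv (array([ 0.2, -1.1,  1.9]), np.float64(-0.0)) pos [ 483.1 -150.6   57.9] yaw 56.7 w 0.365 gf 29.880507588386536 F [ 0.1  1.  -0.4] t 6.75 tilt 0.07
```

View pics/c3.png

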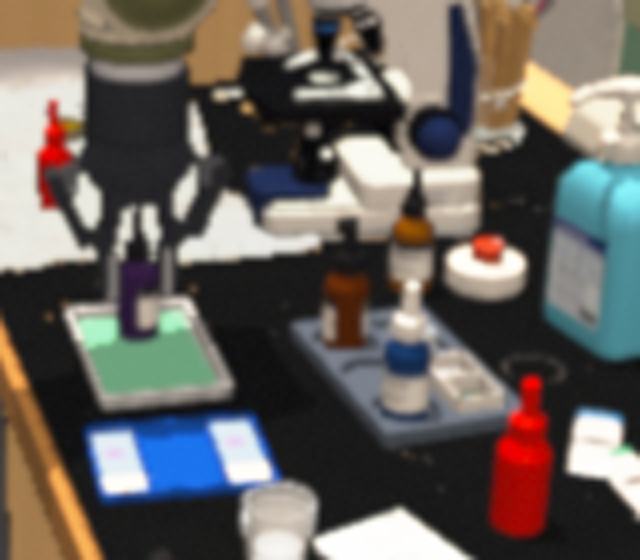

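The bottle hangs over the rear-left of the drip tray, brown is still in its pocket, and about 2 mm is left to go.

{"name": "apply_moves", "arguments": {
  "commands": [
    [1,0,0,1.3,0],
    [1,0,0,0.7,0],
    [1,0,0,0,0],
    [1,0,0,0,0]
  ]
}}

```text
time_s: 7.3
eef_pos: [482.8, -150.4, 55.5]
ee_rot: [0.0, 0.88, 0.475, 0.0]
force: [-1.5, 0.6, 4.3]
grip_width: 0.366
grip_force: 30.1
```

{"name": "apply_moves", "arguments": {
  "commands": [
    [0.2,0,0,0,0],
    [-0.4,0,0,0,0],
    [-0.8,0,0,0,0],
    [-0.8,0,0,0,0],
    [-0.8,0,0,0,0],
    [-0.8,0,0,0,0],
    [-0.8,0,0,-30,0],
    [-0.8,0,0,-40,0],
    [-0.8,0,0,-50,0],
    [-0.8,0,0,0,0],
    [-0.8,0,0,0,0]
  ]
}}

```text
time_s: 8.68
eef_pos: [482.4, -150.2, 174.5]
ee_rot: [-0.001, 0.88, 0.475, -0.0]
force: [-0.1, 0.4, -0.6]
grip_width: 0.899
grip_force: 0.0
```

```bash
python3 -c "
from h import *
to('blue',176)
to('blue',56)"
```

```text
blue (array([-156.3,  152.6,   -1.6]), np.float64(-5.19)) pos [ 482.4 -150.2  174.5] yaw 56.7 w 0.899 gf 0.0 F [-0.1  0.4 -0.6] t 8.675 tilt 0.07
blue (array([-156.3,  152.8,  118.4]), np.float64(-5.19)) pos [ 482.4 -150.2  174.5] yaw 56.7 w 0.899 gf 0.0 F [-0.1  0.4 -0.6] t 8.675 tilt 0.07
```

{"name": "apply_moves", "arguments": {
  "commands": [
    [-0.8,-31.3,30.5,0,0],
    [-0.8,-31.3,30.5,0,0],
    [-0.8,-31.3,30.5,0,0],
    [-0.8,-31.3,30.5,0,0],
    [-0.8,-31.3,30.5,0,0],
    [-0.8,0,0,0,-5.2],
    [-0.8,0,0,0,0],
    [-0.8,0,0,40,0],
    [-0.8,0,0,40,0],
    [-0.8,0,0,25,0],
    [-0.8,0,0,13,0],
    [-0.8,0,0,0,0],
    [1,0,0,0,0],
    [1,0,0,0,0],
    [1,0,0,0,0],
    [1,0,0,0,0],
    [1,0,0,0,0],
    [1,0,0,0,0]
  ]
}}

```text
time_s: 10.92
eef_pos: [524.4, -365.2, 58.2]
ee_rot: [0.001, 0.858, 0.514, 0.0]
force: [-1.2, 1.4, 5.8]
grip_width: 0.369
grip_force: 29.6
```

```bash
python3 -c "
from h import *
to('blue',56)"
```

```text
blue (array([ 0.3, -0.6,  2.2]), np.float64(0.02)) pos [ 524.4 -365.2   58.2] yaw 61.9 w 0.369 gf 29.598743319511414 F [-1.2  1.4  5.8] t 10.925 tilt 0.07
```

{"name": "apply_moves", "arguments": {
  "commands": [
    [1,0,0,-10,0],
    [1,0,0,-20,0],
    [1,0,0,-30,0],
    [1,0,0,-30,0],
    [1,0,0,-30,0],
    [1,0,0,0,0],
    [1,0,0,0,0]
  ]
}}

```text
time_s: 11.8
eef_pos: [523.9, -364.6, 176.2]
ee_rot: [-0.001, 0.858, 0.514, -0.0]
force: [-0.6, -0.5, -1.4]
grip_width: 0.365
grip_force: 29.8
```

```bash
python3 -c "
from h import *
to('db',57.5)"
```

```text
db (array([ 106. , -143.5,  119. ]), np.float64(5.2)) pos [ 523.9 -364.6  176.2] yaw 61.9 w 0.365 gf 29.78253722190857 F [-0.6 -0.5 -1.4] t 11.8 tilt 0.1
```

{"name": "apply_moves", "arguments": {
  "commands": [
    [1,11,-14,0,0],
    [1,18,-25,0,0],
    [1,24,-33,0,0],
    [1,24,-33,0,0],
    [1,18,-25,0,0],
    [1,11,-13.5,0,0],
    [1,0,0,0,5.2],
    [1,0,0,0,0],
    [1,0,0,20,0],
    [1,0,0,30,0],
    [1,0,0,30,0],
    [1,0,0,20,0],
    [1,0,0,12,0],
    [1,0,0,7,0],
    [1,0,0,0,0],
    [1,0,0,0,0]
  ]
}}

```text
time_s: 13.8
eef_pos: [447.8, -204.0, 58.8]
ee_rot: [0.0, 0.88, 0.475, 0.0]
force: [0.2, 0.7, -0.2]
grip_width: 0.367
grip_force: 29.7
```

{"name": "apply_moves", "arguments": {
  "commands": [
    [1,0,0,0.7,0],
    [1,0,0,0.6,0],
    [1,0,0,0,0],
    [1,0,0,0,0]
  ]
}}

```text
time_s: 14.3
eef_pos: [447.7, -203.9, 57.2]
ee_rot: [0.0, 0.88, 0.475, 0.0]
force: [-0.7, 0.8, 1.6]
grip_width: 0.366
grip_force: 29.9
```

{"name": "apply_moves", "arguments": {
  "commands": [
    [0.2,0,0,0,0],
    [-0.4,0,0,0,0],
    [-0.8,0,0,0,0],
    [-0.8,0,0,0,0],
    [-0.8,0,0,0,0],
    [-0.8,0,0,0,0],
    [-0.8,0,0,-30,0],
    [-0.8,0,0,-40,0],
    [-0.8,0,0,-50,0],
    [-0.8,0,0,0,0],
    [-0.8,0,0,0,0]
  ]
}}

```text
time_s: 15.68
eef_pos: [447.3, -203.6, 176.2]
ee_rot: [-0.001, 0.88, 0.475, -0.0]
force: [0.5, -0.2, 0.1]
grip_width: 0.898
grip_force: 0.0
```

```bash
python3 -c "
from h import *
to('holder',100)
a=imaging.capture('scene');b=imaging.capture('top');cv2.imwrite('pics/top4.png',b)
cv2.imwrite('pics/c4.png',cv2.resize(np.hstack([a[140:260,290:420],b[120:240,290:420]]),None,fx=3,fy=3,interpolation=cv2.INTER_CUBIC))"
```

```text
holder (array([-71.5, 197.8,  76. ]), np.float64(-5.19)) pos [ 447.3 -203.6  176.2] yaw 56.7 w 0.898 gf 0.0 F [ 0.5 -0.2  0.1] t 15.675 tilt 0.07
```

View pics/c4.png

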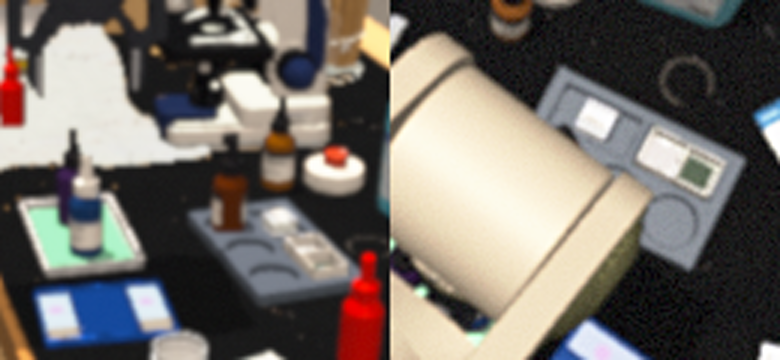

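Both bottles stand upright on the drip tray, and the holder and cover box are undisturbed. Next I'll go to the holder.

{"name": "apply_moves", "arguments": {
  "commands": [
    [-0.3,-14.3,39.6,0,0],
    [-0.3,-14.3,39.6,0,0],
    [-0.3,-14.3,39.6,0,0],
    [-0.3,-14.3,39.5,0,0],
    [-0.3,-14.3,39.5,0,0],
    [-0.3,0,0,0,-5.2],
    [-0.3,0,0,40,0],
    [-0.3,0,0,40,0],
    [-0.3,0,0,30,0],
    [-0.3,0,0,15,0],
    [-0.3,0,0,0,0],
    [-0.3,0,0,0,0]
  ]
}}

```text
time_s: 17.27
eef_pos: [574.1, -372.6, 53.3]
ee_rot: [0.001, 0.858, 0.514, 0.0]
force: [0.4, 0.5, -0.1]
grip_width: 0.649
grip_force: 0.0
```

```bash
python3 -c "
from h import *
to('holder',36)
a=imaging.capture('scene');cv2.imwrite('pics/c5.png',cv2.resize(a[150:260,330:450],None,fx=5,fy=5,interpolation=cv2.INTER_CUBIC))"
```

```text
holder (array([ 0.2, -1.2, 17.3]), np.float64(0.01)) pos [ 574.1 -372.6   53.3] yaw 61.9 w 0.649 gf 0.0 F [ 0.4  0.5 -0.1] t 17.275 tilt 0.12
```

View pics/c5.png

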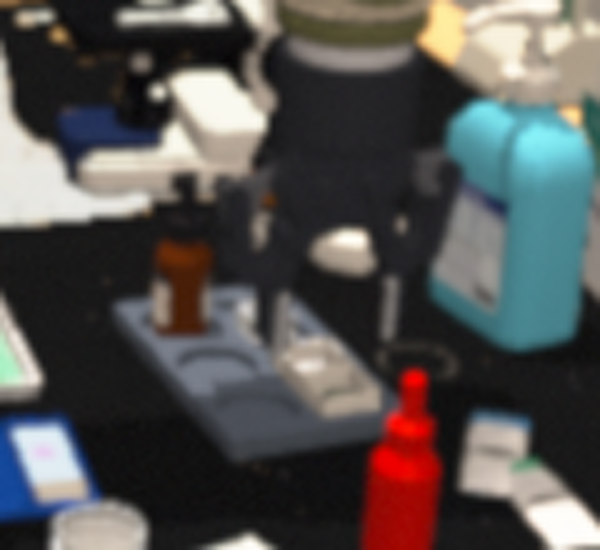

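The open fingers straddle the holder symmetrically, just above it: tips at (282,345) and (388,340), holder centre at (332,375) in the crop. I'll descend the rest.

{"name": "apply_moves", "arguments": {
  "commands": [
    [-0.3,0,-0.6,9,0],
    [-0.3,0,0,5,0],
    [-0.3,0,0,2,0],
    [-0.3,0,0,0,0],
    [-0.3,0,0,0,0]
  ]
}}

```text
time_s: 17.95
eef_pos: [573.2, -372.0, 36.2]
ee_rot: [0.0, 0.858, 0.514, 0.0]
force: [0.6, 0.1, -0.9]
grip_width: 0.648
grip_force: 0.0
```

{"name": "apply_moves", "arguments": {
  "commands": [
    [0,0,0,0,0],
    [0.1,0,0,0,0],
    [0.2,0,0,0,0],
    [0.4,0,0,0,0],
    [1,0,0,0,0],
    [1,0,0,0,0]
  ],
  "newtons": 25
}}

```text
time_s: 18.7
eef_pos: [573.7, -372.2, 36.5]
ee_rot: [0.001, 0.858, 0.514, 0.0]
force: [4.6, -1.3, 0.7]
grip_width: 0.377
grip_force: 26.6
```

{"name": "apply_moves", "arguments": {
  "commands": [
    [1,0,0,-3,0],
    [1,0,0,-6,0],
    [1,0,0,-10,0],
    [1,0,0,-15,0],
    [1,0,0,-15,0],
    [1,0,0,0,0],
    [1,0,0,0,0]
  ]
}}

```text
time_s: 19.58
eef_pos: [572.9, -371.7, 84.7]
ee_rot: [-0.0, 0.858, 0.514, -0.0]
force: [-0.2, 0.3, -1.1]
grip_width: 0.373
grip_force: 26.5
```

```bash
python3 -c "
from h import *
to('lane',85)
to('lane',36)
a=imaging.capture('scene');cv2.imwrite('pics/c6.png',cv2.resize(a[150:260,330:450],None,fx=5,fy=5,interpolation=cv2.INTER_CUBIC))"
```

```text
lane (array([-2.420e+01, -2.073e+02, -2.000e-01]), np.float64(8.07)) pos [ 572.9 -371.7   84.7] yaw 61.9 w 0.373 gf 26.492266952991486 F [-0.2  0.3 -1.1] t 19.575 tilt 0.04
lane (array([ -24.2, -207.3,   48.8]), np.float64(8.07)) pos [ 572.9 -371.7   84.7] yaw 61.9 w 0.373 gf 26.492266952991486 F [-0.2  0.3 -1.1] t 19.575 tilt 0.04
```

View pics/c6.png

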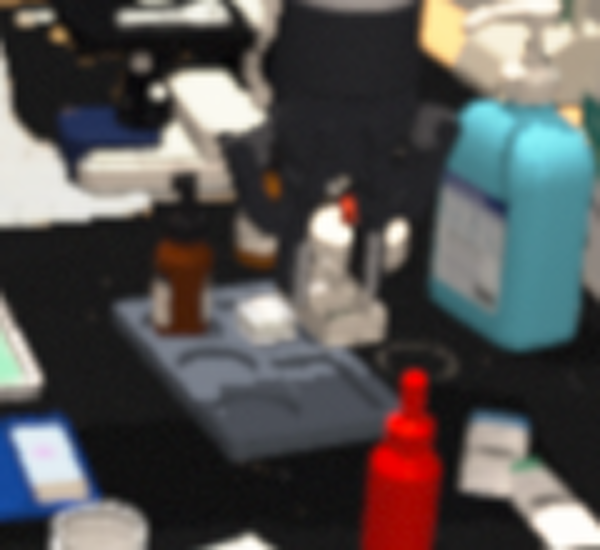

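The holder is lifted and hangs level, and the cover box at (265,315) stays put. I'll carry it to the slide tray.

{"name": "apply_moves", "arguments": {
  "commands": [
    [1,-2,-18,0,0],
    [1,-4,-34,0,0],
    [1,-6.2,-50,0,0],
    [1,-6,-50,0,0],
    [1,-4,-36,0,0],
    [1,-2,-19.3,0,0],
    [1,0,0,0,8.1],
    [1,0,0,0,0],
    [1,0,0,15,0],
    [1,0,0,15,0],
    [1,0,0,0,0],
    [1,0,0,0,0]
  ]
}}

```text
time_s: 21.12
eef_pos: [378.9, -295.6, 54.9]
ee_rot: [-0.0, 0.892, 0.453, -0.0]
force: [0.1, -0.7, -1.2]
grip_width: 0.375
grip_force: 26.5
```

```bash
python3 -c "
from h import *
to('lane',36)
a=imaging.capture('scene');cv2.imwrite('pics/c7.png',cv2.resize(a[180:290,270:390],None,fx=5,fy=5,interpolation=cv2.INTER_CUBIC))"
```

```text
lane (array([-0. , -0.3, 18.9]), np.float64(-0.01)) pos [ 378.9 -295.6   54.9] yaw 53.8 w 0.375 gf 26.481029391288757 F [ 0.1 -0.7 -1.2] t 21.125 tilt 0.01
```

View pics/c7.png

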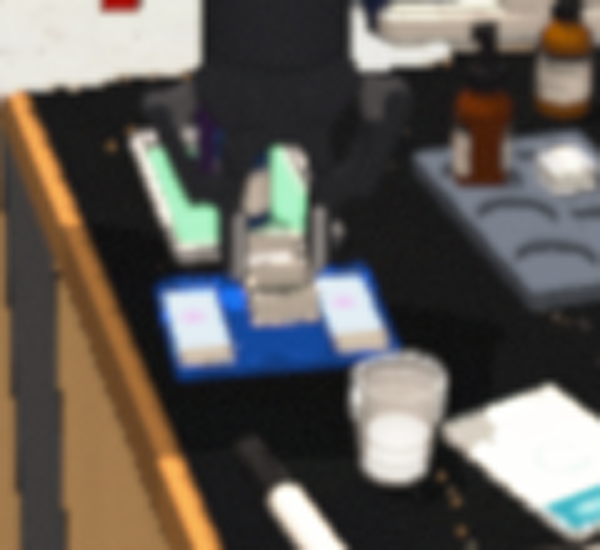

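The holder is level and aligned above the middle lane. I'll lower it.

{"name": "apply_moves", "arguments": {
  "commands": [
    [1,0,0,8,0],
    [1,0,0,6,0],
    [1,0,0,3,0],
    [1,0,0,1.5,0],
    [1,0,0,0,0],
    [1,0,0,0,0]
  ]
}}

```text
time_s: 21.92
eef_pos: [378.9, -295.7, 36.6]
ee_rot: [0.0, 0.892, 0.452, 0.0]
force: [-0.2, 0.5, -1.1]
grip_width: 0.377
grip_force: 26.5
```

{"name": "apply_moves", "arguments": {
  "commands": [
    [1,0,0,0.8,0],
    [1,0,0,0,0],
    [1,0,0,0,0]
  ]
}}

```text
time_s: 22.3
eef_pos: [378.9, -295.6, 35.7]
ee_rot: [0.0, 0.892, 0.452, 0.0]
force: [-0.0, -0.9, -0.7]
grip_width: 0.379
grip_force: 26.5
```

{"name": "apply_moves", "arguments": {
  "commands": [
    [1,0,0,0.7,0],
    [1,0,0,0,0],
    [1,0,0,0,0]
  ]
}}

```text
time_s: 22.68
eef_pos: [378.9, -295.6, 35.3]
ee_rot: [0.0, 0.892, 0.452, 0.0]
force: [-0.1, 1.2, 5.4]
grip_width: 0.379
grip_force: 27.1
```

Contact: 5.4 N upward on the tool. I'll release gently and rise.

{"name": "apply_moves", "arguments": {
  "commands": [
    [0.15,0,0,0,0],
    [0,0,0,0,0],
    [-0.2,0,0,0,0],
    [-0.3,0,0,0,0],
    [-0.3,0,0,0,0],
    [-0.3,0,0,-15,0],
    [-0.3,0,0,-30,0],
    [-0.3,0,0,-45,0],
    [-0.3,0,0,-50,0],
    [-0.8,0,0,0,0],
    [-0.8,0,0,0,0]
  ]
}}

```text
time_s: 24.05
eef_pos: [378.6, -295.3, 174.9]
ee_rot: [-0.0, 0.892, 0.452, -0.0]
force: [0.1, -0.2, -0.7]
grip_width: 0.9
grip_force: 0.0
```

```bash
python3 -c "
from h import *
to('db',176);to('dv',176)
a=imaging.capture('scene');b=imaging.capture('top');cv2.imwrite('pics/top8.png',b)
cv2.imwrite('pics/c8.png',cv2.resize(np.hstack([a[180:280,270:400],b[180:280,265:395]]),None,fx=3,fy=3,interpolation=cv2.INTER_CUBIC))"
```

```text
db (array([114.7,   1. ,  -1.1]), np.float64(-2.9)) pos [ 378.6 -295.3  174.9] yaw 53.8 w 0.9 gf 0.0 F [ 0.1 -0.2 -0.7] t 24.05 tilt 0.02
dv (array([178.6,  -2.3,  -1.1]), np.float64(-2.9)) pos [ 378.6 -295.3  174.9] yaw 53.8 w 0.9 gf 0.0 F [ 0.1 -0.2 -0.7] t 24.05 tilt 0.02
```

View pics/c8.png

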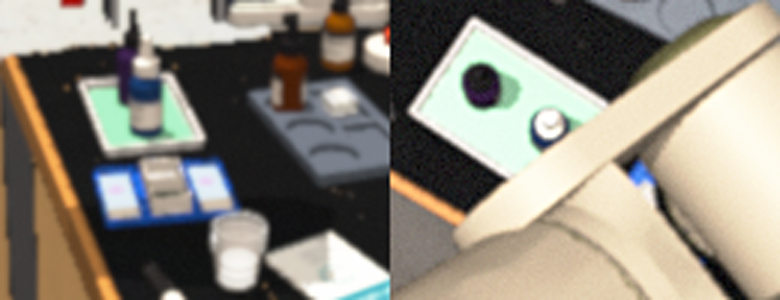

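The holder lies flat in the middle lane, and both bottles still stand upright. Blue goes back first.

{"name": "apply_moves", "arguments": {
  "commands": [
    [-0.8,38.2,0.3,0,0],
    [-0.8,38.2,0.3,0,0],
    [-0.8,38.3,0.3,0,0],
    [-0.8,0,0,0,-2.9],
    [-0.8,0,0,0,0],
    [-0.8,0,0,40,0],
    [-0.8,0,0,40,0],
    [-0.8,0,0,25,0],
    [-0.8,0,0,13,0],
    [-0.8,0,0,0,0],
    [-0.8,0,0,0,0]
  ],
  "newtons": 30
}}

```text
time_s: 25.52
eef_pos: [447.7, -204.0, 57.8]
ee_rot: [0.001, 0.88, 0.475, 0.0]
force: [0.2, -0.3, 0.9]
grip_width: 0.902
grip_force: 0.0
```

```bash
python3 -c "
from h import *
to('db',57.2)"
```

```text
db (array([ 0.2, -0.8,  0.6]), np.float64(-0.02)) pos [ 447.7 -204.    57.8] yaw 56.7 w 0.902 gf 0.0 F [ 0.2 -0.3  0.9] t 25.525 tilt 0.09
```

{"name": "apply_moves", "arguments": {
  "commands": [
    [1,0,0,0,0],
    [1,0,0,0,0],
    [1,0,0,0,0],
    [1,0,0,0,0],
    [1,0,0,0,0],
    [1,0,0,0,0],
    [1,0,0,-10,0],
    [1,0,0,-20,0],
    [1,0,0,-30,0],
    [1,0,0,-30,0],
    [1,0,0,-30,0],
    [1,0,0,0,0],
    [1,0,0,0,0]
  ]
}}

```text
time_s: 27.15
eef_pos: [446.9, -203.3, 176.3]
ee_rot: [-0.001, 0.88, 0.475, -0.0]
force: [0.0, -0.5, -1.1]
grip_width: 0.366
grip_force: 29.9
```

```bash
python3 -c "
from h import *
to('blue',58.5)"
```

```text
blue (array([-92.5, 153.2, 117.5]), np.float64(-5.19)) pos [ 446.9 -203.3  176.3] yaw 56.7 w 0.366 gf 29.881555438041687 F [ 0.  -0.5 -1.1] t 27.15 tilt 0.08
```

{"name": "apply_moves", "arguments": {
  "commands": [
    [1,-10,15,0,0],
    [1,-16,27,0,0],
    [1,-20.5,34.6,0,0],
    [1,-20,34.6,0,0],
    [1,-16,27,0,0],
    [1,-10,15,0,0],
    [1,0,0,0,-5.2],
    [1,0,0,0,0],
    [1,0,0,20,0],
    [1,0,0,30,0],
    [1,0,0,30,0],
    [1,0,0,15,0],
    [1,0,0,0,0],
    [1,0,0,0,0]
  ]
}}

```text
time_s: 28.9
eef_pos: [525.0, -365.4, 83.2]
ee_rot: [0.001, 0.858, 0.514, 0.0]
force: [-0.0, -0.5, -0.3]
grip_width: 0.366
grip_force: 29.9
```

```bash
python3 -c "
from h import *
to('blue',58.5)"
```

```text
blue (array([ 0.2, -1.2, 24.7]), np.float64(-0.0)) pos [ 525.  -365.4   83.2] yaw 61.9 w 0.366 gf 29.902901351451874 F [-0.  -0.5 -0.3] t 28.9 tilt 0.11
```

{"name": "apply_moves", "arguments": {
  "commands": [
    [1,0,-0.6,8,0],
    [1,0,0,7,0],
    [1,0,0,5,0],
    [1,0,0,3,0],
    [1,0,0,0.8,0],
    [1,0,0,0,0],
    [1,0,0,0,0]
  ]
}}

```text
time_s: 29.78
eef_pos: [524.1, -364.8, 58.4]
ee_rot: [0.0, 0.858, 0.514, 0.0]
force: [-0.3, 0.7, 2.6]
grip_width: 0.367
grip_force: 30.1
```

Blue is back in contact with the pocket floor at its original height. I'll release, rise and go to violet.

{"name": "apply_moves", "arguments": {
  "commands": [
    [0.2,0,0,0,0],
    [-0.4,0,0,0,0],
    [-0.8,0,0,0,0],
    [-0.8,0,0,0,0],
    [-0.8,0,0,0,0],
    [-0.8,0,0,0,0],
    [-0.8,0,0,-30,0],
    [-0.8,0,0,-40,0],
    [-0.8,0,0,-48,0],
    [-0.8,0,0,0,0],
    [-0.8,0,0,0,0]
  ]
}}

```text
time_s: 31.15
eef_pos: [523.8, -364.5, 175.4]
ee_rot: [-0.001, 0.858, 0.514, -0.0]
force: [-0.0, -0.3, -0.6]
grip_width: 0.9
grip_force: 0.0
```

```bash
python3 -c "
from h import *
to('dv',55.5)"
```

```text
dv (array([ 169.7, -137.6,  120.1]), np.float64(5.2)) pos [ 523.8 -364.5  175.4] yaw 61.9 w 0.9 gf 0.0 F [-0.  -0.3 -0.6] t 31.15 tilt 0.07
```

{"name": "apply_moves", "arguments": {
  "commands": [
    [-0.8,34,-27.5,0,0],
    [-0.8,34,-27.5,0,0],
    [-0.8,34,-27.5,0,0],
    [-0.8,34,-27.5,0,0],
    [-0.8,33.7,-27.6,0,0],
    [-0.8,0,0,0,5.2],
    [-0.8,0,0,0,0],
    [-0.8,0,0,40,0],
    [-0.8,0,0,40,0],
    [-0.8,0,0,25,0],
    [-0.8,0,0,15,0],
    [-0.8,0,0,0,0],
    [1,0,0,0,0],
    [1,0,0,0,0],
    [1,0,0,0,0],
    [1,0,0,0,0],
    [1,0,0,0,0],
    [1,0,0,0,0]
  ]
}}

```text
time_s: 33.4
eef_pos: [483.0, -150.4, 57.0]
ee_rot: [0.001, 0.88, 0.475, 0.0]
force: [-1.6, 1.0, 6.2]
grip_width: 0.367
grip_force: 29.5
```

{"name": "apply_moves", "arguments": {
  "commands": [
    [1,0,0,-10,0],
    [1,0,0,-20,0],
    [1,0,0,-30,0],
    [1,0,0,-30,0],
    [1,0,0,-30,0],
    [1,0,0,0,0],
    [1,0,0,0,0]
  ]
}}

```text
time_s: 34.28
eef_pos: [482.2, -150.0, 175.5]
ee_rot: [-0.001, 0.88, 0.475, -0.0]
force: [-0.6, -0.1, -1.6]
grip_width: 0.364
grip_force: 29.9
```

```bash
python3 -c "
from h import *
to('violet',58)"
```

```text
violet (array([-102.6,  148.1,  117.3]), np.float64(-5.18)) pos [ 482.2 -150.   175.5] yaw 56.7 w 0.364 gf 29.882184863090515 F [-0.6 -0.1 -1.6] t 34.275 tilt 0.07
```

{"name": "apply_moves", "arguments": {
  "commands": [
    [1,-10,14.5,0,0],
    [1,-18,26,0,0],
    [1,-23.3,33.5,0,0],
    [1,-23.3,33.5,0,0],
    [1,-18,26,0,0],
    [1,-10,14.6,0,0],
    [1,0,0,0,-5.2],
    [1,0,0,0,0],
    [1,0,0,20,0],
    [1,0,0,30,0],
    [1,0,0,30,0],
    [1,0,0,15,0],
    [1,0,0,0,0],
    [1,0,0,0,0]
  ]
}}

```text
time_s: 36.02
eef_pos: [550.5, -317.7, 82.4]
ee_rot: [0.001, 0.858, 0.514, 0.0]
force: [0.3, -0.2, -0.7]
grip_width: 0.369
grip_force: 29.9
```

```bash
python3 -c "
from h import *
to('violet',58)"
```

```text
violet (array([ 0.2, -1.3, 24.4]), np.float64(-0.0)) pos [ 550.5 -317.7   82.4] yaw 61.9 w 0.369 gf 29.901899099349976 F [ 0.3 -0.2 -0.7] t 36.025 tilt 0.11
```

{"name": "apply_moves", "arguments": {
  "commands": [
    [1,0,-0.6,8,0],
    [1,0,0,7,0],
    [1,0,0,5,0],
    [1,0,0,2.5,0],
    [1,0,0,0.8,0],
    [1,0,0,0,0],
    [1,0,0,0,0]
  ]
}}

```text
time_s: 36.9
eef_pos: [549.6, -317.1, 58.0]
ee_rot: [0.0, 0.858, 0.514, 0.0]
force: [-0.6, 0.1, 0.2]
grip_width: 0.364
grip_force: 30.0
```

{"name": "apply_moves", "arguments": {
  "commands": [
    [1,0,0,0.6,0],
    [1,0,0,0,0],
    [1,0,0,0,0]
  ]
}}

```text
time_s: 37.28
eef_pos: [549.6, -317.1, 58.0]
ee_rot: [0.0, 0.858, 0.514, 0.0]
force: [-1.8, 0.1, 5.5]
grip_width: 0.37
grip_force: 30.6
```

The violet bottle touches its pocket floor (5.5 N). I'll release, rise and swing the arm aside for a last look.

{"name": "apply_moves", "arguments": {
  "commands": [
    [0.2,0,0,0,0],
    [-0.4,0,0,0,0],
    [-0.8,0,0,0,0],
    [-0.8,0,0,0,0],
    [-0.8,0,0,0,0],
    [-0.8,0,0,0,0],
    [-0.8,0,0,-30,0],
    [-0.8,0,0,-40,0],
    [-0.8,0,0,-50,0],
    [-0.8,0,0,-50,0],
    [-0.8,-50,0,0,0],
    [-0.8,-50,0,0,0],
    [-0.8,-50,0,0,0],
    [-0.8,-20,-40,0,0],
    [-0.8,0,-50,0,0],
    [-0.8,0,-50,0,0],
    [-0.8,0,-50,0,0],
    [-0.8,0,-50,0,0],
    [-0.8,0,0,0,0],
    [-0.8,0,0,0,0]
  ]
}}

```text
time_s: 39.78
eef_pos: [258.1, -354.4, 227.7]
ee_rot: [0.001, 0.858, 0.514, -0.0]
force: [1.2, -2.0, -0.1]
grip_width: 0.901
grip_force: 0.0
```

```bash
python3 -c "
from h import *
s=sense();print(s['time_s'],s['force'],np.abs(s['dq']).max())
b=imaging.capture('top');a=imaging.capture('scene');t0=cv2.imread('pics/top0.png')
cv2.imwrite('pics/c9.png',cv2.resize(np.vstack([np.hstack([t0[130:220,320:420],b[130:220,320:420]]),np.hstack([a[180:270,300:400],b[200:290,305:405]])]),None,fx=3.3,fy=3.3,interpolation=cv2.INTER_CUBIC))"
```

```text
39.775 [ 1.22011181 -1.99567327 -0.07145198] 0.022853053626587086
```

View pics/c9.png

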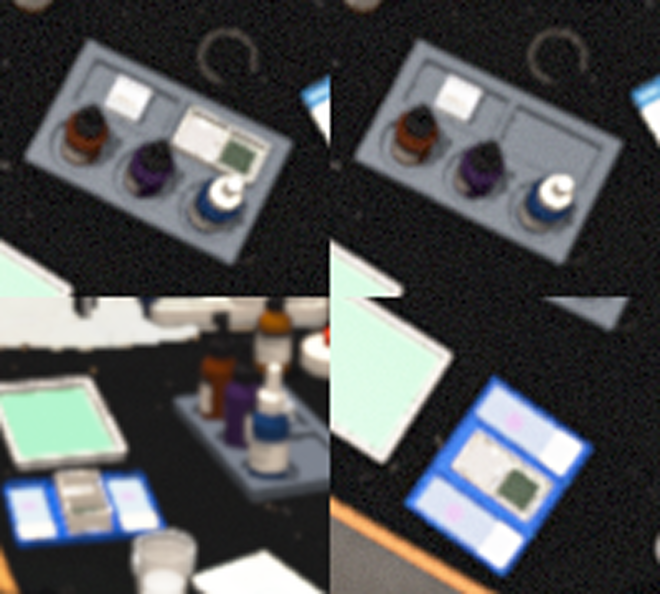

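All three bottles stand in their original pockets as before, the holder is centred in the middle lane, and the cover box is unmoved. I'll hand the job in.

```bash
python3 -c "
from rig import ctrl
print(ctrl.finish_job())"
```

```text
the job is handed in; nothing more can be done
None
```

The slide holder lies flat in the middle lane of the blue tray, the violet and blue bottles are back upright in their own pockets, the brown bottle and cover-glass box were left where they were, and I handed the job in at about 40 s; no verdict was returned.

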